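# Fit the amber filter cell on the spectral camera and hold it home

### The arm

A 6-joint arm with a two-finger parallel gripper is mounted at the origin on the work surface. World frame = base frame: x ahead of the robot, y to its left, z up, the work surface at z = 0. Lengths are in m, angles in degrees, forces in N, time in s.
With the tool pointing down it reaches from about 0.35 to 0.875 m from the base axis. Payload 4.2 kg.
Tool frame: the origin (TCP) lies on the centre line of the jaws, within the pads' length; the fingertips stand 8 mm ahead of it and the grasp point (between the pads) lies 11 mm behind it; z points along the fingers, y is the direction in which the jaws open and shut (so a half turn about z gives the same grasp; the last joint's range is limited). The gripper opens to 87 mm and grips with 3 to 60 N. Pads are 19 mm wide; open, the fingers measure 117 mm over their backs; the gripper's body (75 mm by 190 mm) begins 51 mm behind the grasp point.
Start: joints at [86.608, 22.042, 0.453, 0, -68.411, -14.817], TCP at [0.195, 0.594, 0.231] pointing down, gripper open.
Joint ranges: [-179.83, 179.83], [-69.29, 118.12], [-61.27, 80.66], [-181.25, 117.63], [-171.15, -9.14], [-177.46, 177.46]. Speed limits (degrees/s): [159.86, 159.86, 180, 180, 180, 180].

### API

Orientations are given as a 3x3 rotation matrix whose columns are the frame's x, y, z axes.
In Python, from station import sense, capture, finish_job, recognise gives the robot as it stands.
- The arm moves only by the tool apply_moves, never from a script. Its argument "plan" is a list that holds one entry, the list of rows, each a list of 7 numbers: the opening in per cent of the stroke, from 0 (shut) to 100 (fully open), then the shift along the world's x, y, z in units of 25 mm (1.0 is 25 mm), then the turn, a rotation vector about the world's x, y, z in rad. A call has 1 to 12 rows; each row shifts and turns the pose as measured when the row begins; what a row does not reach is not made up. A row lasts 1/12 s, in which the tool goes at most 41.7 mm and 7.16 degrees, less where a joint would pass 70% of its speed; a pose out of reach is approached as far as the arm can. A call is refused whole if a number of a shift passes 1 or a number of a turn 0.125, either way. A call with a gripper value outside its range is refused whole. The fingers move at their own pace and stop on an object; the grip force is fixed at half the most. Time passes only in rows, so rows that do not move let the fingers close. It gives the time, the measured TCP pose, the force and the opening at its end, in the units of the state.
- sense(): the state, without advancing time (a new reading comes with each control period).
- capture(name): name is "side" or "top" or "wrist"; returns a dict with "pixels" (400x640x3 uint8, red, green, blue), "depth" (400x640 float32, m along the optical axis (not along the pixel's ray), 0 where there is no reading), "mtx" (3x3 intrinsics, pixels), "R" (3x3) and "t" (3): a world point X has camera coordinates R X + t; the wrist camera has in their place "mount" (4x4, takes a point from camera to tool coordinates, whose origin is the TCP and whose axes are the flange's). Camera axes: x right, y down, z forward; pixel columns grow to the right and rows downward; lengths in m; the calibration is good to about 2 mm. A picture is of the moment at which its call begins: read the wrist's pose just before it.
- finish_job(): hands the job in, once; it reports no verdict.
Trained networks look in a picture, given as the dict that the camera call returned (one of the last four; its "shot" number tells which), for a name from the list of things; names that differ only in an ending like _2 or _b are one class to them, and where a whole thing is asked for, a point or a joint stands for the part that bears it (a point fixed in the world has none). Each returns a list of dicts, best first, with "score" (0 to 1); they miss things now and then, are a little off and sometimes report something else, mostly with a low value. They report only what shows in the picture. A call takes as long as a camera call. They do not tell look-alikes from the thing itself.
- recognise(label, picture): "at" ([x, y, z] in m, in the coordinates of the camera as it stood for that picture, good to about 4 mm: the middle of the surface that is visible of it).
The state is a dict: "time_s": time; "joints": joint angles; "joint_velocities": joint speeds; "effort": joint torques, N m; "tcp_pos": TCP position; "ee_rot": TCP orientation; "wrist_force": force on the tool from outside, world axes, zero at the start; "moment": the same for the moment, N m; "gripper_width": opening from 0.0 (shut) to 1.0 (fully open).
Only numpy, scipy, OpenCV 4.12 (cv2) and the standard library are available. Lean on these libraries where they do the work, as an engineer would, in place of code of your own. Each camera call takes 0.05 s, during which the arm holds its last target.

### The job

Take the filter cell with the amber glass out of the black tray and fit it, glass up, on the upward-facing mount of the camera that lies on its back: set it over the spigot and turn its knurled collar until the hidden keyways drop over the three pins. Then push it fully home against the sprung light seal and finish while holding it pushed home, so that a colleague can nip up the lock screws: do not let go at the end. Leave the other cells and everything else on the bench where they are.

Things in the scene. Friction and masses are not known exactly. Their poses are not given: they have to be found in the camera images.
- amber_cell_mid (a point): Centre, half-way up, of the loose filter cell to fit: a black knurled cylinder, 56 mm across, 34 mm high, about 120 g, upright in the tray, amber (orange) glass recessed in its top inside a thin bright ring. z: its axis, up. Its upper 19 mm is solid; grip the knurled outside in its upper half.
- amber_cell: The same cell; origin at the centre of its underside. The underside is open: a bore 32.4 mm wide, 15 mm deep, and round the bore, hidden inside the skirt, three equal keyways 9 mm wide, 120 degrees apart, taking the pins. Nothing on the outside shows where the keyways are.
- seat (a point): Centre of the flange face of the camera's mount, 126 mm above the bench; z: mount axis, straight up. Flange 55 mm across. Home: the cell's underside lies on this face, amber_cell_mid 17 mm above it. With the keyways not over the pins the cell rides 5 mm higher; dropped over the pins but not pushed, it stops on the seal 2.5 mm high.
- spigot_top (a point): Top of the bright spigot that the cell's bore goes over, on the mount axis: 13 mm high above the flange face, 30 mm across, its last 6 mm tapered to 22 mm.
- camera: Black camera body, 84 mm square, on its back on a 130 by 110 mm plate, fixed; origin at the centre of its underside. Its mount has three round-topped steel pins, 5 mm across, 5 mm high, 120 degrees apart, 21.5 mm from the axis. Their angle is not tied to the camera's axes and differs every time. A turn of at most 120 degrees, either way, finds the keyways (5 degrees of play each side).
- seal (a joint): The black sprung light-seal ring round the edge of the flange: 0 at rest (its top 2.5 mm above the flange face), 0.0025 m when pressed level with the flange face. It pushes back with 5 N at first and 7.5 N when level; let go, it lifts the cell off again.
- tray: Black tray, fixed, 170 by 360 mm, rim 12 mm high, floor 6 mm above the bench; origin at the centre of its underside, y along its length. Holds the three cells in a row about 105 mm apart, in any order.
- green_cell: Cell of the same size with green glass, in the tray; leave it. Origin at the centre of its underside.
- blue_cell: Cell of the same size with blue glass, in the tray; leave it. Origin at the centre of its underside.
- dust_cap: The mount's black dust cap, 62 mm in diameter, 13 mm high, lying on the bench; leave it. Origin at the centre of its underside.
- rotary_stage: Black rotary sample stage with two micrometers, 140 mm square, 62 mm high; leave it. Origin at the centre of its underside.
- tube_rack: Blue microtube rack, 85 by 130 mm, 61 mm high with its tubes; leave it. Origin at the centre of its underside.
- white_reference: White reference disc and tile on a black frame, 140 mm square, 26 mm high; leave it. Origin at the centre of its underside.
- orange_pointer: Flat orange triangular marker lying on the bench, 87 mm sides, 12 mm thick; leave it. Origin at the centre of its underside.
Mind the look-alikes: they are no part of the job. Leave any yellow look-alike of the amber_cell alone.

How it is judged (in metres and radians):
On the way, in this order (a step that is already met when the one before it is completed fails the run):
1. the amber cell is lifted out of the tray (height (world z) of amber_cell_mid above 0.06 m and contact force between the fingers and amber_cell above 1 N), for 0.1 s.
2. the amber cell stands upright over the spigot (horizontal distance between amber_cell_mid and seat below 0.004 m and z of amber_cell_mid in the frame of seat below 0.026 m and angle between amber_cell_mid's own z axis and vertical below 0.15 rad), for 0.05 s.
At the end, for the whole second after the job is handed in: The amber cell sits glass up on the mount, its underside within 1.3 mm of the flange face, within 2.5 mm of the axis and 0.06 rad of square, the sprung seal pressed by more than 1.2 mm, and the fingers are still on the cell (over 2 N), holding it there at rest through the last second (z of amber_cell_mid in the frame of seat between 0.015 and 0.0183 m and horizontal distance between amber_cell_mid and seat below 0.0025 m and angle between the z axis of amber_cell_mid and the z axis of seat, either way round below 0.06 rad and angle between amber_cell_mid's own z axis and vertical below 0.2 rad and value of joint seal above 0.0012 m and contact force between the fingers and amber_cell above 2 N and linear speed of amber_cell below 0.02 m/s); the arm keeps its last pose, push and grip.
It fails at once if another cell in the tray is moved by more than 20 mm (distance of any of green_cell, blue_cell from where it was at the start of the episode above 0.02 m).
It fails at once if something else on the bench is moved by more than 20 mm (distance of any of dust_cap, rotary_stage, tube_rack, white_reference, orange_pointer from where it was at the start of the episode above 0.02 m).
It also fails if it takes over 48 s, if anything falls off the work surface, if the arm or the gripper's body presses on something with over 40 N, if the wrist force passes 120 N, or if a joint passes its speed limit or range.

## Working session

There is one attempt and no reset: what is moved stays moved. The work goes in short steps, Python scripts to look and compute and a tool call to move; the robot and the scene stay as the last step left them, time stands still between calls to the robot, and variables do not carry over. Pictures are saved under pics/ and viewed, and the job is handed in when it is done.

Besides the shell and the picture viewer there is one more tool, called after "Emit:" as name(argument=value, ...), one argument or row to a line, values as JSON. apply_moves: Moves the arm, as the interface text tells. Its arguments: {"type":"object","properties":{"plan":{"type":"array","items":{"type":"array","items":{"type":"array","items":{"type":"number"}}}}},"required":["plan"]}

```bash
ls; mkdir -p pics; python3 - <<'E'
from station import sense,capture,recognise
import cv2,numpy as np
s=sense();print(s)
for n in ("top","side"):
    c=capture(n);cv2.imwrite(f"pics/{n}0.png",c["pixels"][:,:,::-1])
    np.savez(f"{n}0.npz",**{k:v for k,v in c.items()})
    print(n,c["mtx"].tolist(),c["R"].tolist(),c["t"].tolist())
    for l in ("amber_cell","amber_cell_mid","green_cell","blue_cell","camera","spigot_top","seat","seal","tray","dust_cap"):
        try:
            for r in recognise(l,c)[:4]:
                w=np.array(c["R"]).T@(np.array(r["at"])-c["t"])
                print(n,l,round(r["score"],2),w.round(4), (np.array(c["mtx"])@r["at"]/r["at"][2])[:2].round())
        except Exception as e: print(l,e)
print(sense()["time_s"])
E
```

```text
pics
{'time_s': 0.0, 'joints': array([ 8.66067604e+01,  2.20905552e+01,  3.77690264e-01, -2.94102605e-02,
       -6.84114881e+01, -1.48175083e+01]), 'joint_velocities': array([-0.03519415,  0.09602086, -0.08201628, -0.02411429, -0.01389716,
        0.12065075]), 'effort': array([ 1.37600468e-04, -3.90668392e+01,  1.87405121e+01,  4.21974555e+00,
        1.08983635e-02, -2.01283342e-04]), 'tcp_pos': array([0.19510609, 0.5931296 , 0.22944641]), 'ee_rot': array([[ 9.49854272e-01, -3.12692335e-01, -6.04919185e-04],
       [-3.12692906e-01, -9.49851870e-01, -2.13826782e-03],
       [ 9.40363387e-05,  2.22019676e-03, -9.99997531e-01]]), 'wrist_force': array([-0.64158106,  0.34202086,  0.48152686]), 'moment': array([ 0.00123661,  0.02245767, -0.00092896]), 'gripper_width': 0.9964127297917902}
top [[483.30658702321534, 0.0, 320.77594459890344], [0.0, 483.30658702321534, 196.26716919109685], [0.0, 0.0, 1.0]] [[0.009083944240855986, -0.999922038867842, 0.008567271643106078], [-0.9962483963371486, -0.009787280861505529, -0.08598454471006874], [0.08606169155140295, -0.007754051825707513, -0.9962
[... 1617 characters left out ...]
0.4744  0.0285] [415. 346.]
side amber_cell_mid 0.82 [ 0.4043 -0.4633  0.0294] [383. 359.]
side amber_cell_mid 0.62 [ 0.4791 -0.1033  0.0371] [337. 246.]
side amber_cell_mid 0.59 [ 0.5074 -0.3127  0.0366] [384. 295.]
side blue_cell 0.8 [ 0.4763 -0.102   0.0376] [336. 246.]
side blue_cell 0.28 [ 0.7298 -0.2562  0.049 ] [435. 246.]
side camera 0.68 [0.5421 0.2425 0.0523] [303. 166.]
side spigot_top 0.98 [0.5373 0.2418 0.0548] [302. 166.]
side seat 0.69 [0.5361 0.2409 0.0536] [302. 167.]
side seal 0.73 [0.5367 0.2424 0.0517] [302. 167.]
side tray 0.84 [ 0.4807 -0.2289  0.0078] [359. 282.]
side tray 0.53 [0.2726 0.3359 0.0146] [222. 184.]
side dust_cap 0.67 [0.3832 0.1095 0.0133] [279. 216.]
1.1
```

View pics/top0.png

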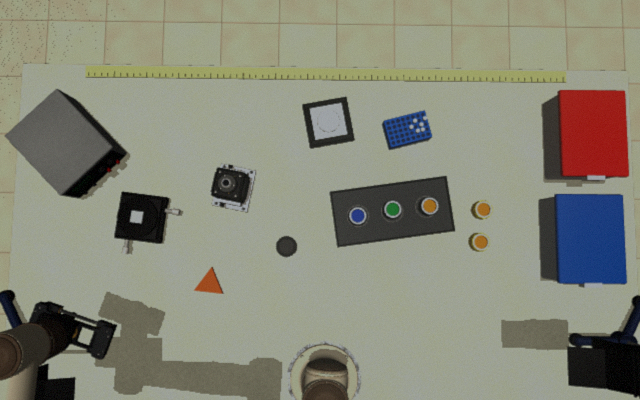

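View pics/side0.png

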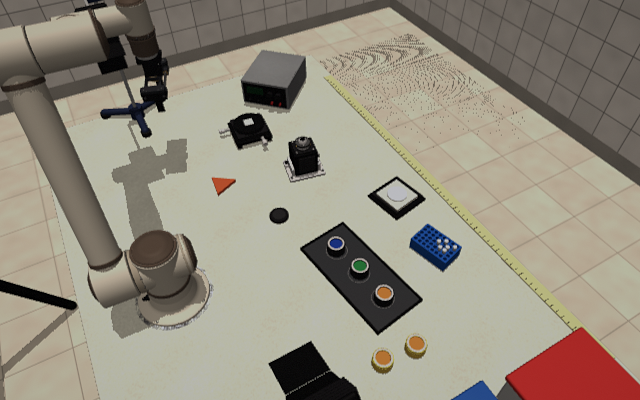

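The amber cell in the tray is at top-view pixel (428,206). The two amber look-alikes sit outside the tray at (483,210) and (480,242), and the mount is near (227,183). Next I'll refine the positions with depth.

```bash
cat > h.py <<'E'
import numpy as np,cv2
def cloud(c,R=None,t=None):
    d=c["depth"];m=c["mtx"];v,u=np.mgrid[:400,:640]
    P=np.stack([(u-m[0,2])/m[0,0]*d,(v-m[1,2])/m[1,1]*d,d],-1)
    return P
def world(c,s=None):
    P=cloud(c)
    if "mount" in c:
        M=np.array(c["mount"]);P=P@M[:3,:3].T+M[:3,3]
        W=P@np.array(s["ee_rot"]).T+s["tcp_pos"]
    else: W=(P-np.array(c["t"]))@np.array(c["R"])
    W[c["depth"]<=0]=np.nan
    return W
E
python3 - <<'E'
from h import *
for n in ("top","side"):
    c=dict(np.load(n+"0.npz",allow_pickle=True));W=world(c)
    bz=W[(abs(W[...,0]-.45)<.1)&(abs(W[...,1]-.02)<.04)];print(n,"bench z",np.nanmedian(bz[:,2]))
    for nm,x,y,r,lo,hi in(("amber",.506,-.309,.04,.022,.06),("green",.497,-.2,.04,.022,.06),("blue",.477,-.1,.04,.022,.06),("spigot",.55,.26,.07,.131,.16),("flange",.55,.26,.07,.112,.131)):
        k=(np.hypot(W[...,0]-x,W[...,1]-y)<r)&(W[...,2]>lo)&(W[...,2]<hi)
        Q=W[k]
        if len(Q):
            (a,b),rad=cv2.minEnclosingCircle(Q[:,:2].astype(np.float32));print(n,nm,len(Q),np.median(Q,0).round(4),"enc",round(a,4),round(b,4),round(rad,4),Q[:,2].max())
    k=(np.hypot(W[...,0]-.73,W[...,1]+.25)<.1); 
E
```

```text
top bench z 0.0001882173729769715
top amber 288 [ 0.5091 -0.3091  0.0384] enc 0.5096 -0.3092 0.0282 0.04894109417749443
top green 288 [ 0.4988 -0.1991  0.038 ] enc 0.4988 -0.1995 0.0284 0.04828518050891146
top blue 278 [ 0.4774 -0.0954  0.0381] enc 0.4781 -0.0958 0.0279 0.048562301888730314
top spigot 107 [0.5606 0.2789 0.1378] enc 0.5629 0.2784 0.0264 0.14614029321070757
top flange 274 [0.5589 0.2738 0.1256] enc 0.561 0.2765 0.0461 0.13098631881448902
side bench z -0.000249781212551494
side amber 327 [ 0.5079 -0.312   0.0371] enc 0.5099 -0.3115 0.0297 0.04453660088711211
side green 294 [ 0.4968 -0.2024  0.0377] enc 0.4998 -0.2008 0.0301 0.04576092376166046
side blue 264 [ 0.476 -0.099  0.037] enc 0.4781 -0.0967 0.0298 0.047726512990994764
side spigot 47 [0.5593 0.2751 0.1362] enc 0.5616 0.2746 0.0247 0.14415460909748362
side flange 143 [0.5547 0.2679 0.1254] enc 0.5595 0.2754 0.0453 0.13099994581111685
```

```bash
python3 - <<'E'
import cv2
a=cv2.imread("pics/top0.png")[150:230,190:270];b=cv2.imread("pics/side0.png")[120:200,260:340]
cv2.imwrite("pics/z.png",cv2.resize(cv2.hconcat([a,b]),None,fx=5,fy=5,interpolation=2))
E
```

```text
(no output)
```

View pics/z.png

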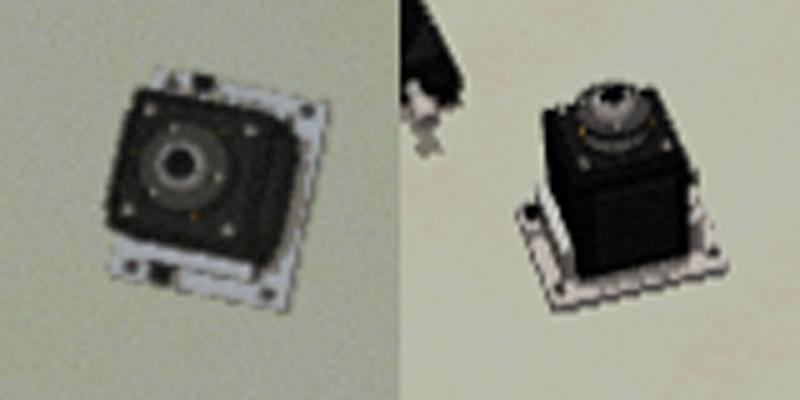

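```bash
python3 - <<'E'
from station import capture
c=capture("wrist");print(c["mount"],c["mtx"])
E
```

```text
[[-1.90356086e-03 -9.54412664e-01 -2.98484243e-01  8.35499900e-02]
 [ 9.99998177e-01 -1.77206067e-03 -7.11194142e-04 -2.87738765e-04]
 [ 1.49840508e-04 -2.98485053e-01  9.54414297e-01 -1.54388968e-01]
 [ 0.00000000e+00  0.00000000e+00  0.00000000e+00  1.00000000e+00]] [[311.09736428   0.         321.21645337]
 [  0.         311.09736428 197.63543753]
 [  0.           0.           1.        ]]
```

Emit:
apply_moves(
  plan=[
    [[100,0.8,-0.7,0.3,0,0,-0.12],[100,1,-0.9,0.3,0,0,-0.12],[100,1,-0.9,0.3,0,0,-0.12],[100,1,-0.9,0.3,0,0,-0.12],[100,1,-0.9,0,0,0,-0.12],[100,1,-0.9,0,0,0,-0.12],[100,1,-0.9,0,0,0,-0.12],[100,1,-0.9,0,0,0,-0.12],[100,1,-0.9,0,0,0,-0.12]],
  ],
)

```text
time_s: 1.9
tcp_pos: [0.4183, 0.3918, 0.2617]
ee_rot: [[0.137, -0.991, 0.001], [-0.991, -0.137, 0.003], [-0.003, -0.002, -1.0]]
wrist_force: [-0.4, 0.6, 0.5]
gripper_width: 1.0
```

Emit:
apply_moves(
  plan=[
    [[100,1,-0.8,0,0,0,0],[100,1,-0.8,0,0,0,0],[100,1,-0.8,0,0,0,0],[100,1,-0.8,0,0,0,0],[100,1,-0.8,0,0,0,0],[100,0.8,-0.3,0,0,0,0],[100,0,0,0,0,0,0]],
  ],
)

```text
time_s: 2.48
tcp_pos: [0.5732, 0.2729, 0.2628]
ee_rot: [[0.126, -0.992, 0.004], [-0.992, -0.126, 0.004], [-0.003, -0.004, -1.0]]
wrist_force: [-0.9, 1.5, 0.3]
gripper_width: 1.0
```

```bash
python3 - <<'E'
from station import sense,capture
from h import *
s=sense();c=capture("wrist");np.savez("w1.npz",tcp_pos=s["tcp_pos"],ee_rot=s["ee_rot"],**c)
cv2.imwrite("pics/w1.png",c["pixels"][:,:,::-1]);print(s["tcp_pos"],s["joints"],s["wrist_force"])
W=world(c,s)
for lo,hi in((.133,.15),(.121,.1325)):
    k=(np.hypot(W[...,0]-.56,W[...,1]-.277)<.034)&(W[...,2]>lo)&(W[...,2]<hi);Q=W[k]
    if len(Q):
        (a,b),r=cv2.minEnclosingCircle(Q[:,:2].astype(np.float32));print(len(Q),np.median(Q,0),a,b,r)
E
```

```text
[0.57318104 0.27285461 0.26275469] [ 4.00218351e+01  2.17863404e+01  4.71021895e+00 -3.03540063e-02
 -7.26228734e+01 -3.27690591e+01] [-0.89446508  1.49120744  0.25855372]
703 [0.56602305 0.27687249 0.13883606] 0.5656037330627441 0.27881407737731934 0.014929423108696938
1751 [0.56628326 0.27491438 0.12664659] 0.5654441118240356 0.27801513671875 0.0283874049782753
```

View pics/w1.png

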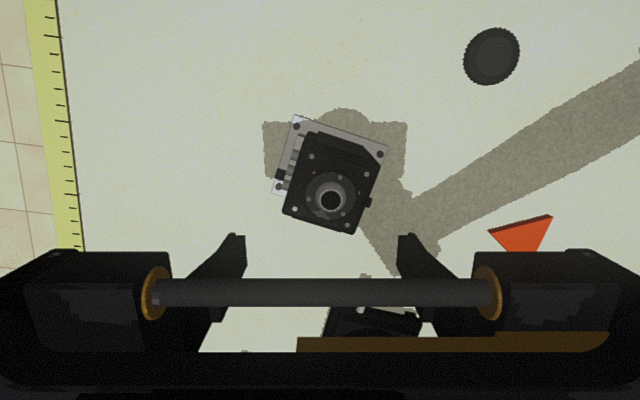

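```bash
python3 - <<'E'
from station import sense,capture
from h import *
for i in range(3):
    s=sense();c=capture("wrist")
    W=world(c,s);print(s["tcp_pos"].round(4),np.abs(s["joint_velocities"]).max())
    for lo,hi in((.1335,.15),(.121,.133)):
        k=(np.hypot(W[...,0]-.563,W[...,1]-.277)<.034)&(W[...,2]>lo)&(W[...,2]<hi);Q=W[k]
        (a,b),r=cv2.minEnclosingCircle(Q[:,:2].astype(np.float32));print(len(Q),np.median(Q,0).round(4),a,b,r)
        L=(np.array([a,b,.1385])-s["tcp_pos"])@s["ee_rot"];print("tool",L.round(4))
cv2.imwrite("pics/z.png",cv2.resize(c["pixels"][110:250,260:400,::-1],None,fx=4,fy=4,interpolation=2))
E
```

```text
[0.5718 0.2733 0.2628] 2.6227954243692513
687 [0.566  0.2771 0.1389] 0.5656068325042725 0.2785518765449524 0.01480358187109232
tool [-0.0056  0.0059  0.1243]
1758 [0.5663 0.275  0.1267] 0.5658266544342041 0.27832546830177307 0.02834334410727024
tool [-0.0053  0.0057  0.1243]
[0.5707 0.2742 0.2629] 2.0563375082341047
694 [0.5659 0.2769 0.139 ] 0.5657243132591248 0.27869531512260437 0.01496422290802002
tool [-0.0047  0.0047  0.1245]
1763 [0.5662 0.2749 0.1267] 0.5653961896896362 0.27803319692611694 0.028404003009200096
tool [-0.0041  0.0052  0.1245]
[0.57   0.2748 0.2632] 1.426821012985808
688 [0.5658 0.2768 0.139 ] 0.5656899213790894 0.2785432040691376 0.014859495684504509
tool [-0.0038  0.0042  0.1247]
1772 [0.5663 0.2752 0.1267] 0.5654339790344238 0.27806350588798523 0.028525419533252716
tool [-0.0033  0.0045  0.1247]
```

View pics/z.png

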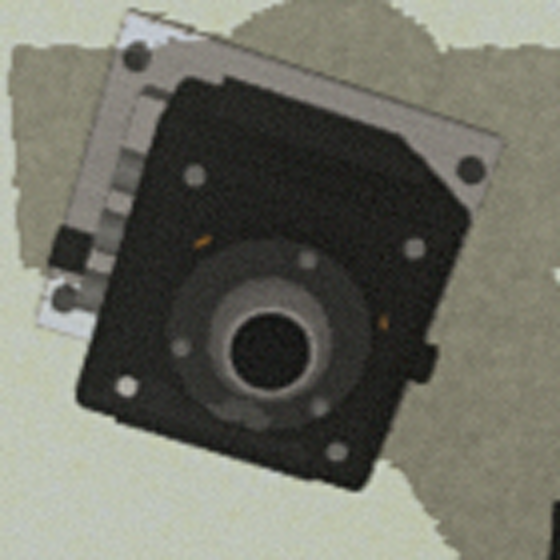

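Emit:
apply_moves(
  plan=[
    [[100,-0.1,-1,0,0,0,0],[100,-0.1,-1,0,0,0,0],[100,-0.1,-1,0,0,0,0],[100,-0.1,-1,0,0,0,0],[100,-0.1,-1,0,0,0,0],[100,-0.1,-1,0,0,0,0],[100,-0.1,-1,0,0,0,0],[100,-0.1,-1,0,0,0,0],[100,-0.1,-1,0,0,0,0],[100,-0.1,-1,0,0,0,0],[100,-0.1,-1,0,0,0,0],[100,-0.1,-1,0,0,0,0]],
  ],
)

```text
time_s: 3.68
tcp_pos: [0.5271, -0.0184, 0.2668]
ee_rot: [[0.166, -0.986, 0.008], [-0.986, -0.166, 0.009], [-0.008, -0.01, -1.0]]
wrist_force: [0.1, 0.5, -0.0]
gripper_width: 1.0
```

Emit:
apply_moves(
  plan=[
    [[100,-0.1,-1,-0.3,0,0,0],[100,-0.1,-1,-0.3,0,0,0],[100,-0.1,-1,-0.3,0,0,0],[100,-0.1,-1,-0.3,0,0,0],[100,-0.1,-1,-0.3,0,0,0],[100,-0.1,-1,-0.3,0,0,0],[100,-0.1,-1,-0.3,0,0,0],[100,-0.1,-1,-0.3,0,0,0],[100,-0.1,-1,-0.3,0,0,0],[100,-0.1,-1,-0.3,0,0,0]],
  ],
)

```text
time_s: 4.52
tcp_pos: [0.4989, -0.2664, 0.1969]
ee_rot: [[0.191, -0.981, 0.023], [-0.982, -0.191, 0.011], [-0.006, -0.025, -1.0]]
wrist_force: [0.6, 0.9, 0.6]
gripper_width: 0.998
```

Emit:
apply_moves(
  plan=[
    [[100,0.2,-1,-0.4,-0.01,0.02,-0.03],[100,0.2,-0.6,-0.4,0,0,-0.03],[100,0,0,0,0,0,0],[100,0,0,0,0,0,0]],
  ],
)

```text
time_s: 4.85
tcp_pos: [0.5081, -0.3069, 0.1759]
ee_rot: [[0.132, -0.991, 0.002], [-0.991, -0.132, 0.001], [-0.0, -0.002, -1.0]]
wrist_force: [0.2, -0.4, 0.2]
gripper_width: 0.999
```

```bash
cat > lv.py <<'E'
import numpy as np
def lev(s,yaw=None):
    z=s["ee_rot"][:,2];w=np.cross(z,[0,0,-1]);return w.round(4),round(float(np.degrees(np.arctan2(s["ee_rot"][1,0],s["ee_rot"][0,0]))),2)
E
python3 - <<'E'
from station import sense,capture
from h import *
from lv import lev
for i in range(2):
    s=sense();c=capture("wrist")
    W=world(c,s);print(s["tcp_pos"].round(4),lev(s))
    k=(np.hypot(W[...,0]-.511,W[...,1]+.309)<.045)&(W[...,2]>.034)&(W[...,2]<.05);Q=W[k]
    (a,b),r=cv2.minEnclosingCircle(Q[:,:2].astype(np.float32));print(len(Q),np.median(Q,0).round(4),a,b,r)
    L=(np.array([a,b,.04])-s["tcp_pos"])@s["ee_rot"];print("tool",L.round(4))
cv2.imwrite("pics/w2.png",c["pixels"][:,:,::-1])
E
```

```text
[ 0.5081 -0.3069  0.1759] (array([-0.0005,  0.0021,  0.    ]), -82.44)
2459 [ 0.5143 -0.3113  0.0379] 0.51424640417099 -0.3101450502872467 0.028137752786278725
tool [ 0.004  -0.0054  0.1359]
[ 0.508  -0.3065  0.1758] (array([-0.0008,  0.0019,  0.    ]), -82.41)
2457 [ 0.5142 -0.311   0.0378] 0.514031708240509 -0.31021037697792053 0.028096884489059448
tool [ 0.0045 -0.0052  0.1358]
```

View pics/w2.png

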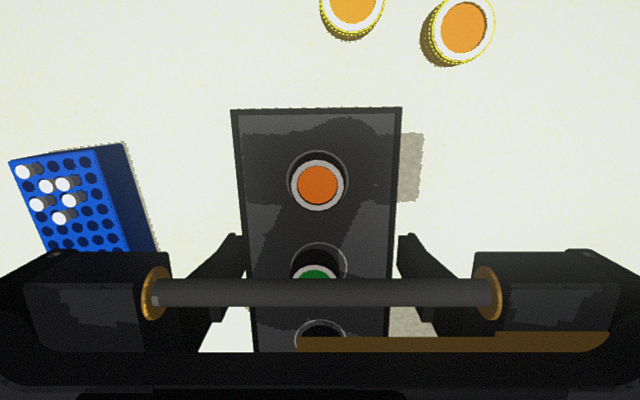

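Emit:
apply_moves(
  plan=[
    [[100,0.1,-0.1,-0.8,0,0,0],[100,0.1,-0.1,-1,0,0,0],[100,0,0,-1,0,0,0],[100,0,0,-1,0,0,0],[100,0,0,-1,0,0,0],[100,0,0,0,0,0,0]],
  ],
)

```text
time_s: 5.45
tcp_pos: [0.518, -0.3046, 0.0622]
ee_rot: [[0.146, -0.989, 0.02], [-0.989, -0.146, -0.005], [0.008, -0.019, -1.0]]
wrist_force: [-0.7, 0.8, -0.7]
gripper_width: 1.0
```

```bash
python3 - <<'E'
from station import sense,capture
from h import *
from lv import lev
for i in range(1):
    s=sense();c=capture("wrist")
    W=world(c,s);print(s["tcp_pos"].round(4),lev(s))
    k=(np.hypot(W[...,0]-.511,W[...,1]+.309)<.036)&(W[...,2]>.034)&(W[...,2]<.05);Q=W[k]
    (a,b),r=cv2.minEnclosingCircle(Q[:,:2].astype(np.float32));print(len(Q),np.median(Q,0).round(4),a,b,r)
    L=(np.array([a,b,.04])-s["tcp_pos"])@s["ee_rot"];print("tool",L.round(4))
cv2.imwrite("pics/w3.png",c["pixels"][:,:,::-1])
E
```

```text
[ 0.518  -0.3046  0.0622] (array([0.0048, 0.0202, 0.    ]), -81.6)
5840 [ 0.5143 -0.3115  0.0378] 0.5143113732337952 -0.3106180429458618 0.02790914475917816
tool [0.0052 0.0049 0.0221]
```

View pics/w3.png

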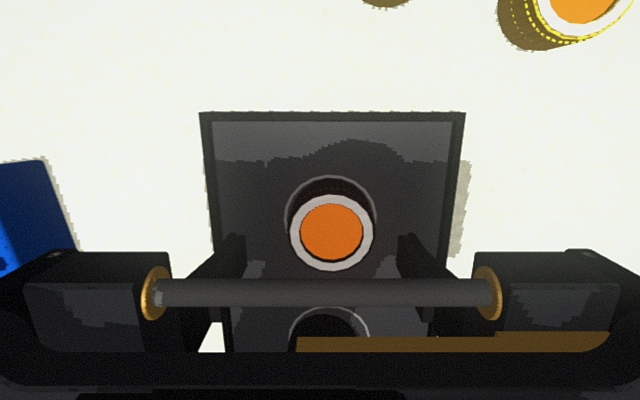

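Emit:
apply_moves(
  plan=[
    [[100,-0.18,-0.25,-0.3,0.005,0.02,0],[100,-0.05,-0.1,-0.5,0,0.01,0],[100,0,0,-0.5,0,0,0],[100,0,0,0,0,0,0]],
  ],
)

```text
time_s: 5.83
tcp_pos: [0.5185, -0.315, 0.0379]
ee_rot: [[0.152, -0.988, 0.003], [-0.988, -0.152, -0.007], [0.007, -0.002, -1.0]]
wrist_force: [-0.9, -0.3, -0.7]
gripper_width: 0.999
```

```bash
cat > am.py <<'E'
from station import sense,capture
from h import *
from lv import lev
s=sense();c=capture("wrist")
W=world(c,s);print(s["tcp_pos"].round(4),lev(s),s["wrist_force"].round(1))
hsv=cv2.cvtColor(c["pixels"],cv2.COLOR_RGB2HSV)
m=((hsv[...,0]>5)&(hsv[...,0]<20)&(hsv[...,1]>150)).astype(np.uint8)
n,l,st,ce=cv2.connectedComponentsWithStats(m)
for i in range(1,n):
    if st[i,4]>300:
        Q=W[l==i];Q=Q[~np.isnan(Q[:,0])]
        (a,b),r=cv2.minEnclosingCircle(Q[:,:2].astype(np.float32))
        print("amber blob px",ce[i].round(1),st[i,4],"world",Q.mean(0).round(4),"enc",round(a,4),round(b,4),round(r,4),"tool",((np.r_[a,b,np.median(Q[:,2])]-s["tcp_pos"])@s["ee_rot"]).round(4))
E
python3 am.py
```

```text
[ 0.5185 -0.315   0.0379] (array([0.0065, 0.0033, 0.    ]), -81.24) [-0.9 -0.3 -0.7]
amber blob px [608.8  16.4] 2074 world [ 0.4065 -0.4531  0.0307] enc 0.4074 -0.4548 0.0172 tool [0.1212 0.1311 0.0078]
amber blob px [329.5 259.6] 2505 world [ 0.5151 -0.3143  0.0387] enc 0.5161 -0.323 0.0274 tool [0.0076 0.0036 0.0012]
amber blob px [149.1 300.7] 449 world [ 0.571  -0.3366  0.1191] enc 0.571 -0.3359 0.0084 tool [ 0.0293 -0.0489 -0.0812]
amber blob px [494.1 302.8] 313 world [ 0.4767 -0.3504  0.119 ] enc 0.4765 -0.3499 0.0081 tool [ 0.0287  0.0466 -0.0815]
amber blob px [458.9 342.8] 4515 world [ 0.4884 -0.3433  0.1281] enc 0.4769 -0.2939 0.0694 tool [-0.0265  0.0377 -0.0906]
```

Emit:
apply_moves(
  plan=[
    [[100,-0.25,0.18,-0.3,0.006,0,0],[100,-0.1,0.1,-0.3,0,0,0],[100,0,0,-0.1,0,0,0],[100,0,0,0,0,0,0]],
  ],
)

```text
time_s: 6.22
tcp_pos: [0.5113, -0.3087, 0.0231]
ee_rot: [[0.153, -0.988, 0.01], [-0.988, -0.153, -0.003], [0.004, -0.009, -1.0]]
wrist_force: [-0.5, -0.3, -0.4]
gripper_width: 0.998
```

```bash
python3 am.py|head -1
```

```text
[ 0.5113 -0.3087  0.0231] (array([0.003 , 0.0101, 0.    ]), -81.2) [-0.5 -0.3 -0.4]
```

Emit:
apply_moves(
  plan=[
    [[100,0.08,-0.08,0,0.003,0.01,0],[60,0,0,0,0,0,0],[0,0,0,0,0,0,0],[0,0,0,0,0,0,0],[0,0,0,0,0,0,0],[0,0,0,0,0,0,0]],
  ],
)

```text
time_s: 6.77
tcp_pos: [0.515, -0.3115, 0.0245]
ee_rot: [[0.153, -0.988, 0.002], [-0.988, -0.153, -0.001], [0.001, -0.002, -1.0]]
wrist_force: [-0.7, -0.0, -0.3]
gripper_width: 0.711
```

```bash
python3 am.py
```

```text
[ 0.515  -0.3115  0.0245] (array([0.0009, 0.0017, 0.    ]), -81.17) [-0.7 -0.  -0.3]
amber blob px [624.1   9.2] 652 world [ 0.4088 -0.4483  0.0307] enc 0.4097 -0.4472 0.0101 tool [ 0.1179  0.1248 -0.0063]
amber blob px [324.6 261.8] 2406 world [ 0.5153 -0.3164  0.0386] enc 0.516 -0.3225 0.0249 tool [ 0.011   0.0007 -0.0122]
amber blob px [195.2 294.9] 491 world [ 0.5554 -0.3368  0.1047] enc 0.5559 -0.3356 0.0076 tool [ 0.0302 -0.0368 -0.081 ]
amber blob px [447.4 295.1] 462 world [ 0.4862 -0.3472  0.1044] enc 0.4851 -0.3457 0.008 tool [ 0.0294  0.0347 -0.0811]
amber blob px [420.4 343. ] 4368 world [ 0.4947 -0.3387  0.1146] enc 0.4883 -0.3321 0.05 tool [ 0.0163  0.0294 -0.0903]
```

Still closing (0.711). I'll let it finish, then lift.

Emit:
apply_moves(
  plan=[
    [[0,0,0,0,0,0,0],[0,0,0,0,0,0,0],[0,0,0,0,0,0,0],[0,0,0,0,0,0,0]],
  ],
)

```text
time_s: 7.15
tcp_pos: [0.5146, -0.3114, 0.0245]
ee_rot: [[0.154, -0.988, 0.001], [-0.988, -0.154, -0.001], [0.001, -0.001, -1.0]]
wrist_force: [-0.2, -0.4, -0.4]
gripper_width: 0.636
```

```bash
python3 am.py|grep -v tool.*-0.08; python3 -c "
from station import capture
import cv2
cv2.imwrite('pics/w4.png',capture('wrist')['pixels'][:,:,::-1])"
```

```text
[ 0.5146 -0.3114  0.0245] (array([0.0008, 0.0011, 0.    ]), -81.17) [-0.2 -0.4 -0.4]
amber blob px [623.7   9.1] 661 world [ 0.4086 -0.4483  0.0307] enc 0.4098 -0.4478 0.01 tool [ 0.1187  0.1245 -0.0062]
amber blob px [321.2 261.7] 2412 world [ 0.5166 -0.3161  0.0386] enc 0.5172 -0.3218 0.0251 tool [ 0.0107 -0.001  -0.0123]
amber blob px [406.5 343. ] 4407 world [ 0.498  -0.3381  0.1146] enc 0.4931 -0.3161 0.0561 tool [ 0.0014  0.0219 -0.0904]
```

View pics/w4.png

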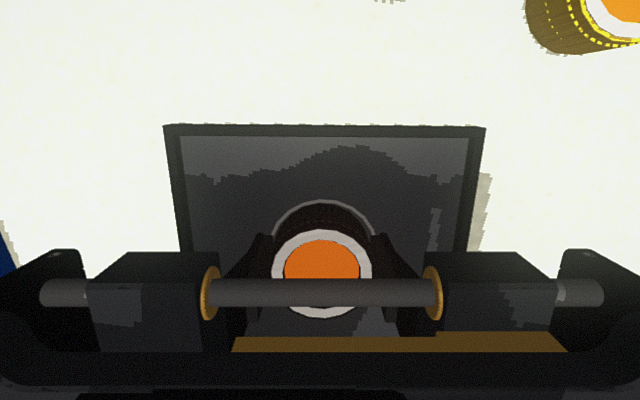

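Emit:
apply_moves(
  plan=[
    [[0,0,0,0.5,0,0,0],[0,0,0,1,0,0,0],[0,0,0,1,0,0,0],[0,0,0,1,0,0,0],[0,0,0,1,0,0,0],[0,0,0,1,0,0,0],[0,0,0.3,1,0,0,0],[0,0,0.6,0.7,0,0,0],[0,0.1,1,0.3,0,0,0],[0,0.1,1,0,0,0,0]],
  ],
)

```text
time_s: 8.08
tcp_pos: [0.513, -0.2376, 0.2143]
ee_rot: [[0.144, -0.99, -0.011], [-0.99, -0.144, 0.006], [-0.008, 0.01, -1.0]]
wrist_force: [-0.3, 0.1, -1.2]
gripper_width: 0.635
```

```bash
python3 am.py|head -1
```

```text
[ 0.513  -0.2376  0.2143] (array([-0.006 , -0.0107, -0.    ]), -81.74) [-0.3  0.1 -1.2]
```

Lifted. Now over to the mount.

Emit:
apply_moves(
  plan=[
    [[0,0.1,1,0,-0.006,-0.01,0],[0,0.1,1,0,0,0,0],[0,0.1,1,0,0,0,0],[0,0.1,1,0,0,0,0],[0,0.1,1,0,0,0,0],[0,0.1,1,0,0,0,0],[0,0.1,1,0,0,0,0],[0,0.1,1,0,0,0,0],[0,0.1,1,0,0,0,0],[0,0.1,1,0,0,0,0]],
  ],
)

```text
time_s: 8.97
tcp_pos: [0.5329, 0.026, 0.2095]
ee_rot: [[0.142, -0.99, -0.009], [-0.99, -0.142, 0.005], [-0.006, 0.008, -1.0]]
wrist_force: [0.6, -0.2, -2.1]
gripper_width: 0.635
```

```bash
python3 am.py|head -1
```

```text
[0.5329 0.026  0.2095] (array([-0.0047, -0.0089, -0.    ]), -81.85) [ 0.6 -0.2 -2.1]
```

Emit:
apply_moves(
  plan=[
    [[0,0.1,1,0,-0.004,-0.008,0],[0,0.1,1,0,0,0,0],[0,0.1,1,0,0,0,0],[0,0.1,1,0,0,0,0],[0,0.1,1,0,0,0,0],[0,0.1,1,0,0,0,0],[0,0.1,1,0,0,0,0],[0,0.1,1,0,0,0,0],[0,0.1,0.7,0,0,0,0],[0,0.1,0.2,0,0,0,0],[0,0,0,0,0,0,0],[0,0,0,0,0,0,0]],
  ],
)

```text
time_s: 10.02
tcp_pos: [0.5542, 0.2619, 0.2019]
ee_rot: [[0.147, -0.989, -0.013], [-0.989, -0.147, -0.002], [0.0, 0.013, -1.0]]
wrist_force: [-0.7, -0.1, -0.5]
gripper_width: 0.636
```

```bash
python3 am.py|head -2; python3 -c "
from station import capture
import cv2
cv2.imwrite('pics/w5.png',capture('wrist')['pixels'][:,:,::-1])"
```

```text
[0.5542 0.2619 0.2019] (array([ 0.002 , -0.0132,  0.    ]), -81.54) [-0.7 -0.1 -0.5]
amber blob px [321.2 261.7] 2417 world [0.5564 0.2572 0.2159] enc 0.5573 0.2512 0.0248 tool [ 0.011  -0.0013 -0.0123]
```

View pics/w5.png

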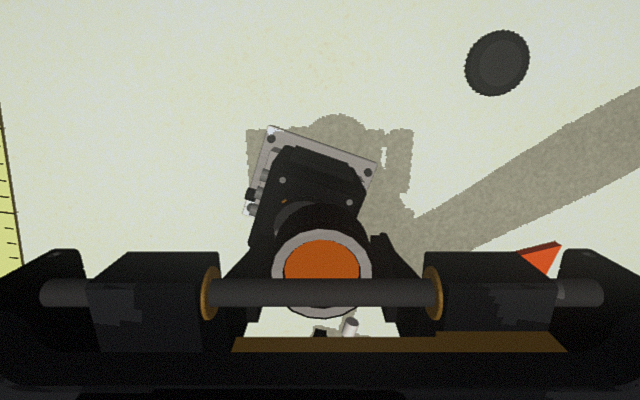

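Emit:
apply_moves(
  plan=[
    [[0,0.3,0.4,0,0.002,-0.013,0],[0,0.15,0.2,-0.3,0,0,0],[0,0,0,-0.3,0,0,0],[0,0,0,0,0,0,0]],
  ],
)

```text
time_s: 10.45
tcp_pos: [0.567, 0.2746, 0.1868]
ee_rot: [[0.142, -0.99, 0.002], [-0.99, -0.142, 0.001], [-0.001, -0.003, -1.0]]
wrist_force: [-0.6, -0.5, -2.4]
gripper_width: 0.633
```

```bash
python3 am.py|head -1
```

```text
[0.567  0.2746 0.1868] (array([-0.0013,  0.0024,  0.    ]), -81.82) [-0.6 -0.5 -2.4]
```

Emit:
apply_moves(
  plan=[
    [[0,-0.04,0.15,-0.3,0,0.002,0],[0,0,0,-0.3,0,0,0],[0,0,0,-0.1,0,0,0],[0,0,0,0,0,0,0]],
  ],
)

```text
time_s: 10.83
tcp_pos: [0.5659, 0.2782, 0.1677]
ee_rot: [[0.142, -0.99, 0.0], [-0.99, -0.142, 0.001], [-0.001, -0.0, -1.0]]
wrist_force: [0.1, 0.4, -1.6]
gripper_width: 0.634
```

```bash
python3 am.py|head -1; python3 - <<'E'
from station import capture,sense
import cv2
a=capture('side')['pixels'][:,:,::-1][80:230,230:380];b=capture('top')['pixels'][:,:,::-1][110:260,150:300]
cv2.imwrite('pics/s6.png',cv2.resize(cv2.hconcat([a,b]),None,fx=2.6,fy=2.6,interpolation=2))
E
```

```text
[0.5659 0.2782 0.1677] (array([-0.0008,  0.0001,  0.    ]), -81.84) [ 0.1  0.4 -1.6]
```

View pics/s6.png

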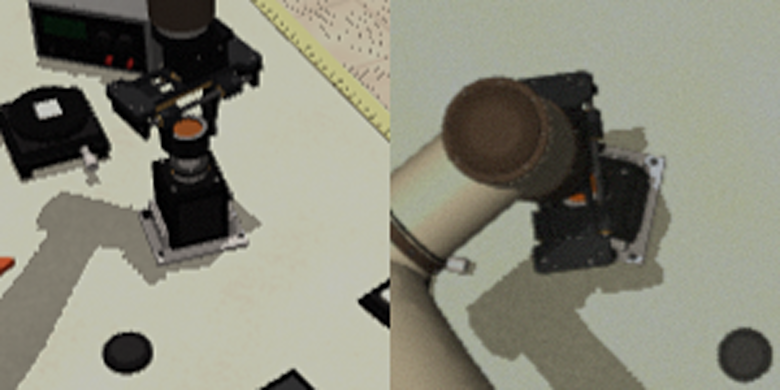

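Emit:
apply_moves(
  plan=[
    [[0,0,0,-0.2,0,0,0],[0,0,0,-0.2,0,0,0],[0,0,0,-0.1,0,0,0],[0,0,0,0,0,0,0]],
  ],
)

```text
time_s: 11.32
tcp_pos: [0.5669, 0.2787, 0.1564]
ee_rot: [[0.142, -0.99, 0.004], [-0.99, -0.142, 0.003], [-0.003, -0.004, -1.0]]
wrist_force: [-0.4, -0.5, -1.7]
gripper_width: 0.635
```

```bash
python3 am.py|head -2;python3 -c "
from station import sense;s=sense();print(s['moment'])"
```

```text
[0.5669 0.2787 0.1564] (array([-0.0033,  0.0039,  0.    ]), -81.83) [-0.4 -0.5 -1.7]
amber blob px [321.2 261.7] 2416 world [0.5689 0.2739 0.1705] enc 0.5696 0.2681 0.025 tool [ 0.0109 -0.0012 -0.0122]
[ 0.06554493 -0.04959328 -0.00318705]
```

Emit:
apply_moves(
  plan=[
    [[0,-0.04,-0.03,-0.15,-0.003,0.004,0],[0,0,0,-0.15,0,0,0],[0,0,0,0,0,0,0]],
  ],
)

```text
time_s: 11.62
tcp_pos: [0.5663, 0.278, 0.1493]
ee_rot: [[0.142, -0.99, 0.001], [-0.99, -0.142, 0.0], [-0.0, -0.001, -1.0]]
wrist_force: [-0.2, 0.2, 0.7]
gripper_width: 0.635
```

```bash
python3 am.py|head -2;python3 -c "
from station import sense;s=sense();print(s['moment'])"
```

```text
[0.5663 0.278  0.1493] (array([-0.0003,  0.0008,  0.    ]), -81.81) [-0.2  0.2  0.7]
amber blob px [321.3 261.6] 2419 world [0.5683 0.2732 0.1633] enc 0.5692 0.2675 0.0249 tool [ 0.0108 -0.0013 -0.0123]
[-0.03590403 -0.06349352 -0.00039064]
```

Emit:
apply_moves(
  plan=[
    [[0,0,0,-0.08,0,0,0],[0,0,0,-0.08,0,0,0]],
  ],
)

```text
time_s: 11.83
tcp_pos: [0.5664, 0.278, 0.1489]
ee_rot: [[0.144, -0.99, 0.002], [-0.99, -0.144, -0.0], [0.0, -0.002, -1.0]]
wrist_force: [-5.4, -1.0, 10.3]
gripper_width: 0.637
```

Emit:
apply_moves(
  plan=[
    [[0,-0.02,0,-0.05,0,0,0.06],[0,0,0,-0.05,0,0,0.06],[0,0,0,-0.05,0,0,0.06],[0,0,0,-0.05,0,0,0.06],[0,0,0,-0.05,0,0,0.06]],
  ],
)

```text
time_s: 12.25
tcp_pos: [0.5664, 0.2785, 0.149]
ee_rot: [[0.442, -0.897, 0.006], [-0.897, -0.442, 0.003], [-0.0, -0.007, -1.0]]
wrist_force: [-1.8, -0.3, 2.7]
gripper_width: 0.639
```

```bash
cat > st.py <<'E'
from station import sense
from lv import lev
s=sense();print(s["tcp_pos"].round(4),lev(s),s["wrist_force"].round(1),s["moment"].round(3),s["joints"].round(1)[5])
E
python3 st.py
```

```text
[0.5664 0.2785 0.149 ] (array([-0.0034,  0.0064,  0.    ]), -63.8) [-1.8 -0.3  2.7] [-0.253  0.331 -0.036] -14.7
```

Emit:
apply_moves(
  plan=[
    [[0,0,0,-0.06,-0.003,0.006,0.06],[0,0,0,-0.06,0,0,0.06],[0,0,0,-0.06,0,0,0.06],[0,0,0,-0.06,0,0.002,0.06],[0,0,0,-0.06,0,0,0.06]],
  ],
)

```text
time_s: 12.67
tcp_pos: [0.5666, 0.2792, 0.1489]
ee_rot: [[0.698, -0.716, 0.002], [-0.716, -0.698, 0.003], [-0.001, -0.004, -1.0]]
wrist_force: [-2.4, -0.8, 2.9]
gripper_width: 0.639
```

```bash
python3 st.py;python3 am.py|sed -n 2p
```

```text
[0.5666 0.2792 0.1489] (array([-0.0035,  0.0019,  0.    ]), -45.72) [-2.4 -0.8  2.9] [-0.236  0.625 -0.112] 3.5
amber blob px [321.3 261.7] 2421 world [0.5712 0.2758 0.163 ] enc 0.5753 0.2714 0.0248 tool [ 0.0116 -0.0008 -0.0122]
```

Emit:
apply_moves(
  plan=[
    [[0,-0.04,-0.03,-0.06,-0.003,0.002,0.06],[0,-0.02,-0.01,-0.06,0,0,0.06],[0,0,0,-0.06,0,0,0.06],[0,0,0,-0.06,0,0,0.06],[0,0,0,-0.06,0,0,0.06]],
  ],
)

```text
time_s: 13.13
tcp_pos: [0.5667, 0.2794, 0.146]
ee_rot: [[0.883, -0.469, 0.005], [-0.469, -0.883, 0.005], [0.002, -0.007, -1.0]]
wrist_force: [-1.7, -1.0, 6.2]
gripper_width: 0.634
```

```bash
python3 st.py
```

```text
[0.5667 0.2794 0.146 ] (array([-0.0051,  0.0053,  0.    ]), -27.96) [-1.7 -1.   6.2] [-0.428  0.73  -0.123] 21.2
```

Emit:
apply_moves(
  plan=[
    [[0,-0.02,-0.02,-0.08,-0.005,0.005,0],[0,-0.02,-0.02,-0.1,0,0,0],[0,0,0,-0.12,0,0,0],[0,0,0,-0.12,0,0,0]],
  ],
)

```text
time_s: 13.47
tcp_pos: [0.5669, 0.2793, 0.1444]
ee_rot: [[0.883, -0.47, 0.007], [-0.47, -0.883, 0.001], [0.005, -0.004, -1.0]]
wrist_force: [-6.3, -0.9, 14.1]
gripper_width: 0.639
```

```bash
python3 st.py;python3 am.py|sed -n 2p
```

```text
[0.5669 0.2793 0.1444] (array([-0.0008,  0.0066,  0.    ]), -28.01) [-6.3 -0.9 14.1] [-0.534  2.1    0.038] 20.9
amber blob px [321.2 261.7] 2417 world [0.5723 0.2772 0.1586] enc 0.577 0.2745 0.0249 tool [ 0.0113 -0.0006 -0.0123]
```

Emit:
apply_moves(
  plan=[
    [[0,-0.06,0,-0.1,0,0.004,0],[0,-0.06,0,-0.14,0,0.004,0],[0,-0.04,0,-0.14,0,0,0],[0,-0.02,0,-0.14,0,0,0]],
  ],
)

```text
time_s: 13.85
tcp_pos: [0.5668, 0.2793, 0.1445]
ee_rot: [[0.882, -0.471, 0.013], [-0.471, -0.882, 0.001], [0.011, -0.007, -1.0]]
wrist_force: [-6.8, -0.2, 13.9]
gripper_width: 0.636
```

```bash
python3 st.py;python3 am.py|sed -n 2p;python3 st.py; python3 - <<'E'
from station import capture,sense
import cv2
a=capture('side')['pixels'][:,:,::-1][80:230,230:380];b=capture('wrist')['pixels'][:,:,::-1]
cv2.imwrite('pics/s7.png',cv2.hconcat([cv2.resize(a,None,fx=2.66,fy=2.66,interpolation=2)[:390],b[:390,120:520]]))
E
python3 st.py
```

```text
[0.5668 0.2793 0.1445] (array([-0.0012,  0.0133,  0.    ]), -28.11) [-6.8 -0.2 13.9] [-0.517  2.076  0.009] 20.5
amber blob px [321.1 261.6] 2426 world [0.5722 0.2771 0.1587] enc 0.5767 0.2742 0.0245 tool [ 0.0112 -0.0003 -0.0122]
[0.5668 0.2793 0.1445] (array([-0.0013,  0.0135,  0.    ]), -28.11) [-4.7 -1.6 12.5] [-0.67   1.541  0.048] 20.5
[0.5668 0.2793 0.1445] (array([-0.0012,  0.0133,  0.    ]), -28.1) [-4.9 -1.  13.4] [-0.679  1.623 -0.017] 20.5
```

View pics/s7.png

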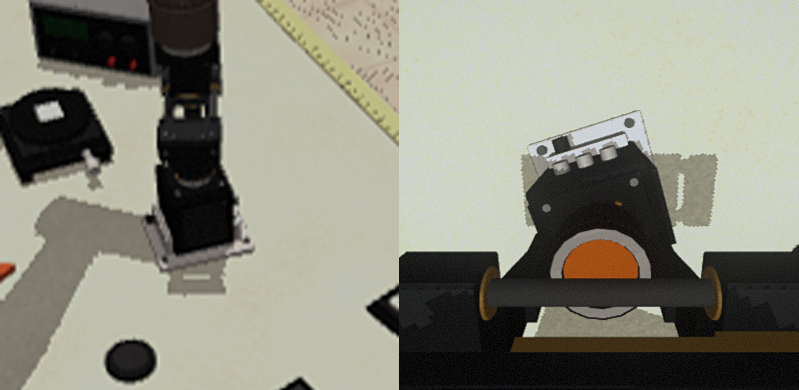

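Emit:
apply_moves(
  plan=[
    [[0,0,0,-0.12,0,0.015,0],[0,0,0,-0.14,0,0.008,0],[0,0,0,-0.14,0,0.005,0],[0,0,0,-0.14,0,0.005,0]],
  ],
)

```text
time_s: 14.33
tcp_pos: [0.5669, 0.2795, 0.1444]
ee_rot: [[0.881, -0.472, -0.014], [-0.472, -0.881, 0.002], [-0.013, 0.005, -1.0]]
wrist_force: [-7.1, -1.9, 13.4]
gripper_width: 0.639
```

```bash
python3 st.py;python3 am.py|sed -n 2p;python3 am.py|sed -n 2p;python3 am.py|sed -n 2p;python3 am.py|sed -n 2p; python3 st.py
```

```text
[0.5669 0.2795 0.1444] (array([-0.0019, -0.0139, -0.    ]), -28.19) [-7.1 -1.9 13.4] [-0.394  1.956  0.086] 21.6
amber blob px [321.3 262. ] 2378 world [0.5725 0.2773 0.1587] enc 0.5781 0.2738 0.0252 tool [ 0.0124 -0.0002 -0.0125]
amber blob px [321.3 262. ] 2375 world [0.5724 0.2773 0.1587] enc 0.578 0.2745 0.0252 tool [ 0.012  -0.0008 -0.0125]
amber blob px [321.4 262. ] 2378 world [0.5724 0.2772 0.1586] enc 0.578 0.2736 0.0254 tool [ 0.0123 -0.0001 -0.0125]
amber blob px [321.3 262. ] 2382 world [0.5724 0.2772 0.1586] enc 0.5781 0.2738 0.0253 tool [ 0.0124 -0.0003 -0.0125]
[0.5669 0.2795 0.1444] (array([-0.002 , -0.0136, -0.    ]), -28.19) [-7.5 -1.5 12.5] [-0.368  1.938  0.086] 21.6
```

Emit:
apply_moves(
  plan=[
    [[0,0,0,-0.13,0,-0.012,0],[0,0,0,-0.14,0,0,0],[0,0,0,-0.14,0,0,0]],
  ],
)

```text
time_s: 14.78
tcp_pos: [0.5669, 0.2794, 0.1444]
ee_rot: [[0.881, -0.473, 0.004], [-0.473, -0.881, 0.002], [0.002, -0.003, -1.0]]
wrist_force: [-6.1, -0.7, 13.6]
gripper_width: 0.634
```

```bash
python3 st.py;for i in 1 2 3 4 5 6; do python3 am.py|sed -n 2p;done; python3 st.py
```

```text
[0.5669 0.2794 0.1444] (array([-0.0016,  0.0036,  0.    ]), -28.23) [-6.1 -0.7 13.6] [-0.579  2.019  0.066] 20.8
amber blob px [321.2 261.7] 2406 world [0.5722 0.2772 0.1586] enc 0.5774 0.2745 0.0248 tool [ 0.0116 -0.0007 -0.0123]
amber blob px [321.2 261.7] 2411 world [0.5723 0.2772 0.1586] enc 0.5773 0.2743 0.0249 tool [ 0.0116 -0.0005 -0.0123]
amber blob px [321.2 261.7] 2408 world [0.5723 0.2772 0.1586] enc 0.5772 0.2741 0.0248 tool [ 0.0116 -0.0003 -0.0123]
amber blob px [321.2 261.7] 2409 world [0.5723 0.2772 0.1587] enc 0.5773 0.2745 0.0247 tool [ 0.0115 -0.0007 -0.0123]
amber blob px [321.2 261.7] 2412 world [0.5723 0.2771 0.1586] enc 0.5776 0.2744 0.0248 tool [ 0.0118 -0.0007 -0.0123]
amber blob px [321.2 261.7] 2406 world [0.5723 0.2772 0.1586] enc 0.5776 0.274 0.0248 tool [ 0.012  -0.0003 -0.0123]
[0.5669 0.2794 0.1444] (array([-0.0015,  0.0035,  0.    ]), -28.24) [-6.5 -0.5 12.3] [-0.534  2.033  0.172] 20.8
```

Level, steady at the home height, and the push of about 13 N exceeds the seal's 7.5 N. I'm handing in.

```bash
python3 -c "
from station import finish_job;print(finish_job())"
```

```text
the job is handed in; nothing more can be done
None
```

I lifted the amber cell out of the tray and set it over the spigot. After a turn of about 54° its keyways dropped over the pins. I then pushed it home and handed the job in at about 15 s, still gripping and pushing.

**Last checks before hand-in**
- **Height:** the tool came to rest at 0.1444 m, against an expected 0.1445 m for home. That is about 4.9 mm below where it first touched the pins.
- **Push:** about 13 N on the wrist, more than the seal's 7.5 N. The height did not drop any further with more push, so the cell is on its stop.
- **Steadiness:** the tool is within 0.004 rad of level and did not move over the last readings. The cell had not slipped in the jaws by the wrist picture, and they stand at about 0.635 open, which fits a 56 mm cell.

**What did not fully agree**
- **Side load:** about 6 N sideways and 2 N m stayed on the wrist and did not go away when I nudged the tool in x. I put it down to about 1 mm between the tool axis and the mount axis.
- **Camera readings:** the overhead and side cameras placed the mount and cell 3–5 mm away in x from the wrist camera. I went by the wrist camera, and the spigot entered without trouble.
- **Not checked directly:** I could not read the seal's travel, so I judged it from the height. I also took no final picture of the other cells and bench items, but nothing in the moves or forces suggested they were touched.

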